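# Try two mould coolant plugs and stop at the crossed thread

### The arm

A 7-joint arm with a two-finger parallel gripper is mounted at the origin on the work surface. World frame = base frame: x ahead of the robot, y to its left, z up, the work surface at z = 0. Lengths are in m, angles in rad, forces in N, time in s.
With the tool pointing down it reaches from about 0.425 to 0.95 m from the base axis. Payload 16.7 kg.
Tool frame: the origin (TCP) lies midway between the tips of the shut fingers; the grasp point (between the pads) lies 19 mm behind it; z points along the fingers, y is the line along which they close (so a half turn about z gives the same grasp; the last joint's range is limited). The gripper opens to 94 mm and grips with 3 to 60 N. Pads are 16 mm wide; open, the fingers measure 119 mm over their backs; the gripper's body (75 mm by 177 mm) begins 78 mm behind the grasp point.
Start: joints at [0.966, 0.426, 0.074, 1.606, -0.034, 1.111, -0.067], TCP at [0.297, -0.606, 0.205] pointing down, gripper open.
Joint ranges: [-2.85, 2.85], [-0.5, 2.14], [-1.23, 1.37], [0.21, 2.46], [-1.02, 4.16], [0.16, 2.05], [-2.73, 2.73]. Speed limits (rad/s): [1.89, 1.89, 2.39, 2.39, 3.01, 3.01, 3.01].

### API

Orientations are given as a rotation vector (axis times angle).
In Python, from bench import observe, camera, finish_job, masks_of, landmark_of gives the robot as it stands.
- The arm moves only by the shell command python3 -m crank 'ROWS' [FORCE]. ROWS is JSON, a list of rows, each a list of 7 numbers: the shift along the tool's x, y, z in cm, then the turn, a rotation vector about the tool's x, y, z in rad, then the opening, from 0 (shut) to 1 (fully open). In form: [[x, y, z, wx, wy, wz, gripper], ...]. A call has 1 to 5 rows; each row is the pose to reach, as a shift and turn from the pose commanded when the call began, along the tool's axes at that moment; what a row does not reach only later rows make up. A row lasts 1/8 s, in which the tool goes at most 62.5 mm and 10.7 degrees, less where a joint would pass 70% of its speed; a pose out of reach is approached as far as the arm can. A call with a gripper value outside its range is refused whole. The fingers move at their own pace and stop on an object; FORCE is the grip in N (left out, the last holds). Time passes only in rows, so rows that repeat a pose let the fingers close. It gives the time, the measured TCP pose, the force, the opening and the grip force at its end, in the units of the state.
- observe(): the state, without advancing time (a new reading comes with each control period).
- camera(name): name is "side" or "top" or "wrist"; returns a dict with "img" (384x512x3 uint8, red, green, blue), "fx", "fy", "cx", "cy" (pixels), "rvec" (rotation vector, rad) and "tvec" (3), from world to camera coordinates, as OpenCV has them; the wrist camera has in their place "T_tool_cam" (4x4, takes a point from camera to tool coordinates, whose origin is the TCP and whose axes are the flange's). Camera axes: x right, y down, z forward; pixel columns grow to the right and rows downward; lengths in m; the calibration is good to about 2 mm. A picture is of the moment at which its call begins: read the wrist's pose just before it. There is no depth.
- finish_job(): hands the job in; it is judged then, once.
Trained networks look in a picture, given as the dict that the camera call returned (one of the last four; its "shot" number tells which), for a name from the list of things; names that differ only in an ending like _2 or _b are one class to them, and where a whole thing is asked for, a point or a joint stands for the part that bears it (a point fixed in the world has none). Each returns a list of dicts, best first, with "score" (0 to 1); they miss things now and then, are a little off and sometimes report something else, mostly with a low value. They report only what shows in the picture. A call takes as long as a camera call.
- masks_of(picture, query): "pixels" (384x512 bool, what is visible of it) and "centre" ([column, row] in pixels, amid what is visible of it).
- landmark_of(picture, query): "centre" ([column, row] in pixels: a listed point, or the origin of a listed thing).
The state is a dict: "t": time; "qpos": joint angles; "joint_velocities": joint speeds; "effort": joint torques, N m; "eef_pos": TCP position; "tcp_rot": TCP orientation; "ft_force": force on the tool from outside, world axes, zero at the start; "wrist_torque": the same for the moment, N m; "opening": finger opening in m; "grasp_force": force on a finger pad.
Only numpy, scipy, OpenCV 4.12 (cv2) and the standard library are available. Lean on these libraries where they do the work, as an engineer would, in place of code of your own. Each camera call takes 0.05 s, during which the arm holds its last target. There are 200 camera calls.

### The job

Two red wing plugs stand started in the mould half on the desk, and one of them, you do not know which, is cross-threaded. Try both, turning each gently clockwise: screw the sound one fully home, but when the other binds early stop at once without forcing it, and unscrew it anticlockwise all the way back to its stop. Let go of both and leave the other things on the desk alone.

Things in the scene. Friction and masses are not known exactly. Their poses are not given: they have to be found in the camera images.
- plug_a_grip (a point): Red wing plug upright in the mould's top, the one on the mould's +y side. Site at the centre of its grip bar: 64 mm long (point x), 14 mm thick (point y), 30 mm tall (point z, up, on the turning axis). The bar stands on a round flange, 44 mm across, whose upper face is 15 mm below the point. White mark on the bar's top at its +x end. The other plug is 132 mm away.
- plug_b_grip (a point): Red wing plug upright in the mould's top, the one on the mould's -y side. Site at the centre of its grip bar: 64 mm long (point x), 14 mm thick (point y), 30 mm tall (point z, up, on the turning axis). The bar stands on a round flange, 44 mm across, whose upper face is 15 mm below the point. White mark on the bar's top at its +x end. The other plug is 132 mm away.
- plug_a (a joint): Plug angle, rad, growing as it is screwed in (clockwise from above), sinking 4 mm per rad. 0 = fully unscrewed, on its anticlockwise stop (it cannot come off); 1.5 = fully home, on its stop. Starts at 0.12 to 0.4. A sound thread turns freely (0.07 N m) all the way; a crossed one binds somewhere from 0.55 to 0.95, then resists by 1 N m more per rad.
- plug_b (a joint): Plug angle, rad, growing as it is screwed in (clockwise from above), sinking 4 mm per rad. 0 = fully unscrewed, on its anticlockwise stop (it cannot come off); 1.5 = fully home, on its stop. Starts at 0.12 to 0.4. A sound thread turns freely (0.07 N m) all the way; a crossed one binds somewhere from 0.55 to 0.95, then resists by 1 N m more per rad.
- drag (a joint): How far, rad, the crossed plug has dragged round the brass collar under it (flat ring, 66 mm across, four black ticks, sprung; both plugs have one, alike). 0 at rest; grows (clockwise) only while the crossed plug, whichever it is, is turned past where it binds; springs back as it is backed off. The sound plug's collar never turns. Past 0.45 the thread is spoilt.
- mould: Mould half: aluminium block on a dark steel plate, three green round inserts along its +x side, 190 (x) by 260 (y) mm, 60 mm high, fixed. Origin at the centre of its underside. Plug axes at x = -28 mm, y = +66 mm (a) and -66 mm (b) in its frame.
- flask_mid (a point): Steel vacuum flask with a dark purple cap, standing, 70 mm diameter, 220 mm tall; point on its axis at mid-height. To be left alone.
- mouse_mid (a point): Black computer mouse on a dark mat, 105 x 60 x 30 mm; point at its centre. To be left alone.
- organiser_mid (a point): Clear plastic parts organiser, 100 x 160 x 28 mm, open on top; point at its centre. To be left alone.

How it is judged:
On the way, in this order (a step that is already met when the one before it is completed fails the run):
1. the cross-threaded plug has been tried: turned clockwise until it binds (its collar dragged at least 0.05 rad) (value of joint drag above 0.05 rad), for 0.1 s.
2. one plug is fully home (above 1.38 rad) and the other fully unscrewed (below 0.12 rad) (((value of joint plug_a above 1.38 rad and value of joint plug_b below 0.12 rad) or (value of joint plug_b above 1.38 rad and value of joint plug_a below 0.12 rad))), for 0.2 s.
At the end, for the whole second after the job is handed in: One plug is screwed home (joint above 1.38 of 1.5 rad), the other is unscrewed to its stop (joint below 0.12 rad), the crossed plug's collar is relaxed (below 0.05 rad), both are at rest and released (((value of joint plug_a above 1.38 rad and value of joint plug_b below 0.12 rad) or (value of joint plug_b above 1.38 rad and value of joint plug_a below 0.12 rad)) and value of joint drag below 0.05 rad and velocity of joint plug_a between -0.05 and 0.05 rad/s and velocity of joint plug_b between -0.05 and 0.05 rad/s); the robot touches nothing.
It fails at once if the crossed thread is forced: its collar is dragged more than 0.45 rad (value of joint drag above 0.45 rad).
It fails at once if the flask, mouse or organiser is shifted by more than 30 mm (distance of any of flask_mid, mouse_mid, organiser_mid from where it was at the start of the episode above 0.03 m).
It also fails if it takes over 56 s, if anything falls off the work surface, if the arm or the gripper's body presses on something with over 40 N, if the wrist force passes 120 N, or if a joint passes its speed limit or range.

## Working session

There is one attempt and no reset: what is moved stays moved. The work goes in short steps, Python scripts to look and compute and a shell command to move; the robot and the scene stay as the last step left them, time stands still between calls to the robot, and variables do not carry over. Pictures are saved under pics/ and viewed, at most 10 in all, crops included, and the job is handed in when it is done.

```bash
mkdir -p pics; ls
cat > h.py <<'E'
import numpy as np,cv2
from scipy.spatial.transform import Rotation as R
from bench import *
def ray(c,px):
    n=cv2.undistortPoints(np.array([[px]],float),np.array([[c['fx'],0,c['cx']],[0,c['fy'],c['cy']],[0,0,1]]),None)[0,0]
    d=np.array([n[0],n[1],1.])
    if 'rvec' in c:
        M=R.from_rotvec(c['rvec']).as_matrix(); return -M.T@np.array(c['tvec']),M.T@d
    s=c['st'];T=np.array(c['T_tool_cam']);Rt=R.from_rotvec(s['tcp_rot']).as_matrix()
    return np.array(s['eef_pos'])+Rt@T[:3,3],Rt@T[:3,:3]@d
def atz(c,px,z):
    o,d=ray(c,px);return o+d*(z-o[2])/d[2]
def tri(rs):
    A=0;b=0
    for o,d in rs:
        d=d/np.linalg.norm(d);P=np.eye(3)-np.outer(d,d);A=A+P;b=b+P@o
    return np.linalg.solve(A,b)
def shot(n):
    s=observe();c=camera(n);c['st']=s;return c
def save(c,f): cv2.imwrite('pics/'+f,cv2.cvtColor(c['img'],cv2.COLOR_RGB2BGR))
E
python3 - <<'E'
from h import *
s=observe();print({k:np.round(v,3) for k,v in s.items()})
C={n:shot(n) for n in('top','side')}
for n,c in C.items():
    save(c,n+'0.png')
    for q in('plug_a_grip','plug_b_grip','mould','flask_mid','mouse_mid','organiser_mid'):
        print(n,q,[(np.round(l['centre'],1),round(l['score'],2)) for l in landmark_of(c,q)][:3])
E
```

```text
pics
{'t': np.float64(0.0), 'qpos': array([ 0.965,  0.427,  0.074,  1.607, -0.034,  1.111, -0.067]), 'joint_velocities': array([ 0.001, -0.   , -0.001, -0.001, -0.002, -0.001,  0.001]), 'effort': array([-4.0000e-03, -9.3582e+01,  3.6650e+00, -4.5420e+01, -4.9000e-02,
        2.0000e-02,  0.0000e+00]), 'eef_pos': array([ 0.297, -0.606,  0.205]), 'tcp_rot': array([-3.059e+00, -7.100e-01,  1.000e-03]), 'ft_force': array([-0.115,  0.265,  0.741]), 'wrist_torque': array([ 0.011,  0.002, -0.016]), 'grasp_force': np.float64(0.0), 'opening': np.float64(0.094)}
top plug_a_grip [(array([273.6, 182.9]), 0.58)]
top plug_b_grip [(array([314.1, 181.2]), 0.78)]
top mould [(array([290.3, 183.2]), 0.76)]
top flask_mid [(array([399.1, 154.9]), 0.59)]
top mouse_mid [(array([129.1, 193.1]), 0.86)]
top organiser_mid [(array([390.9, 239.1]), 0.98)]
side plug_a_grip [(array([250. , 187.9]), 0.77)]
side plug_b_grip [(array([258.6, 163. ]), 0.61)]
side mould [(array([245. , 192.8]), 0.9)]
side flask_mid [(array([267.2, 116. ]), 0.96)]
side mouse_mid [(array([176.3, 321.7]), 0.71)]
side organiser_mid [(array([326.3, 154.2]), 0.73)]
```

Run:
```python
from h import *
C={n:shot(n) for n in('top','side')}
P={}
for q in('plug_a_grip','plug_b_grip','mould','flask_mid','organiser_mid','mouse_mid'):
    P[q]=tri([ray(c,landmark_of(c,q)[0]['centre']) for c in C.values()]);print(q,P[q].round(3))
print(np.linalg.norm(P['plug_a_grip']-P['plug_b_grip']))
im=np.vstack([cv2.resize(C['top']['img'][120:260,100:440],None,fx=2,fy=2),cv2.resize(C['side']['img'][90:240,150:490],None,fx=2,fy=2)])
cv2.imwrite('pics/a.png',im[:,:,::-1])
```

```text
plug_a_grip [ 0.565 -0.05   0.084]
plug_b_grip [ 0.581 -0.174  0.097]Traceback (most recent call last):
  File "<stdin>", line 5, in <module>
IndexError: list index out of range
```

Run:
```python
import cv2,numpy as np
t=cv2.imread('pics/top0.png');s=cv2.imread('pics/side0.png')
cv2.imwrite('pics/a.png',np.vstack([cv2.resize(t[120:260,100:440],None,fx=2,fy=2),cv2.resize(s[90:240,150:490],None,fx=2,fy=2)]))
```

```text
(no output)
```

View pics/a.png

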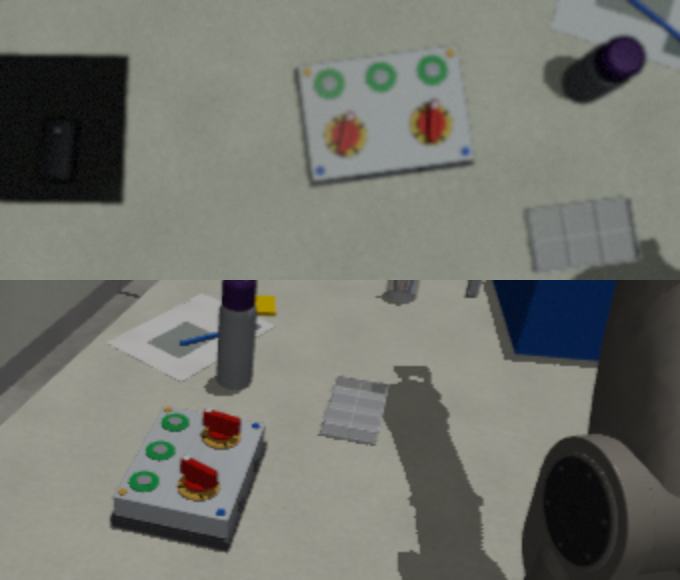

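```bash
cat >> h.py <<'E'
def rel(p,yaw):
    s=observe();Rt=R.from_rotvec(s['tcp_rot']).as_matrix()
    d=Rt.T@(np.array(p)-s['eef_pos'])*100
    T=np.array([[np.cos(yaw),np.sin(yaw),0],[np.sin(yaw),-np.cos(yaw),0],[0,0,-1]])
    return d.round(2),R.from_matrix(Rt.T@T).as_rotvec().round(3),'yaw now',np.arctan2(Rt[1,0],Rt[0,0]).round(3)
E
python3 - <<'E'
from h import *
print(rel([.54,-.11,.30],0.0))
c=camera('wrist');print(np.round(c['T_tool_cam'],3),c['fx'])
E
```

```text
(array([ 43.65, -33.85,  -9.45]), array([-0.   , -0.   ,  0.456]), 'yaw now', np.float64(0.456))
[[ 0.    -0.967 -0.254  0.074]
 [ 1.    -0.     0.001 -0.   ]
 [-0.001 -0.254  0.967 -0.18 ]
 [ 0.     0.     0.     1.   ]] 319.3456915478727
```

```bash
python3 -m crank '[[3,-2,-6,0,0,0.1,1],[10,-7,-9.5,0,0,0.2,1],[44,-34,-9.5,0,0,0.456,1],[44,-34,-9.5,0,0,0.456,1],[44,-34,-9.5,0,0,0.456,1]]'; python3 -c "
from h import *
print(rel([.54,-.11,.30],0.0))"
```

```text
t: 1.72
eef_pos: [0.4202, -0.3618, 0.2916]
tcp_rot: [3.141, -0.003, 0.001]
ft_force: [0.7, -0.6, 0.5]
opening: 0.0937
grasp_force: 0.0
(array([ 11.94, -25.2 ,  -0.85]), array([ 0.   , -0.   , -0.002]), 'yaw now', np.float64(-0.002))
```

```bash
python3 -m crank '[[12,-25,-0.8,0,0,0,1],[12,-25,-0.8,0,0,0,1],[12,-25,-0.8,0,0,0,1],[12,-25,-0.8,0,0,0,1],[12,-25,-0.8,0,0,0,1]]'
python3 - <<'E'
from h import *
c=shot('wrist');save(c,'w1.png');print(c['st']['eef_pos'])
for q in('plug_a_grip','plug_b_grip','mould'):
    for l in landmark_of(c,q)[:2]: print(q,np.round(l['centre'],1),round(l['score'],2),[atz(c,l['centre'],z).round(3) for z in ((.085,.095) if q!='mould' else (0,))])
E
```

```text
t: 2.35
eef_pos: [0.5407, -0.11, 0.2995]
tcp_rot: [-3.141, -0.006, -0.001]
ft_force: [0.1, -1.4, -0.1]
opening: 0.0939
grasp_force: 0.0
[ 0.54072336 -0.11001635  0.2994836 ]
plug_a_grip [208.9 148.1] 0.57 [array([ 0.56 , -0.05 ,  0.085]), array([ 0.561, -0.052,  0.095])]
plug_b_grip [313.9 136. ] 0.67 [array([ 0.575, -0.179,  0.085]), array([ 0.576, -0.178,  0.095])]
mould [255.8 115.3] 0.94 [array([ 0.597, -0.108,  0.   ])]
```

View pics/w1.png

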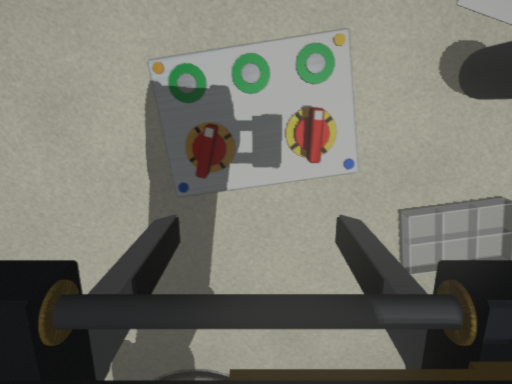

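Run:
```python
from h import *
c=shot('wrist')
im=c['img'].astype(int)
red=(im[:,:,0]>60)&(im[:,:,0]>2.2*im[:,:,1])&(im[:,:,0]>2.2*im[:,:,2])
for n,x in(('a',207),('b',314)):
    print(n,[ (np.round(l['centre'],1),int(l['pixels'].sum())) for l in masks_of(c,'plug_%s_grip'%n)])
for n,e in(('a',((211,127),(203,176))),('b',((319,109),(314.5,161)))):
    p,q=[atz(c,x,.105) for x in e];print(n,p.round(3),q.round(3),np.linalg.norm(p-q),np.arctan2(*(p-q)[[1,0]]), 'c',((p+q)/2).round(3))
cr=cv2.resize(c['img'][90:190,170:360],None,fx=4,fy=4,interpolation=cv2.INTER_CUBIC);cv2.imwrite('pics/w2.png',cr[:,:,::-1])
```

```text
a [(array([208. , 147.4]), 1239)]
b [(array([309.5, 133.3]), 1197)]
a [ 0.586 -0.061  0.105] [ 0.528 -0.049  0.105] 0.05923833775024387 -0.19899819019482937 c [ 0.557 -0.055  0.105]
b [ 0.606 -0.184  0.105] [ 0.546 -0.182  0.105] 0.06010061538993189 -0.039407647041068396 c [ 0.576 -0.183  0.105]
```

View pics/w2.png

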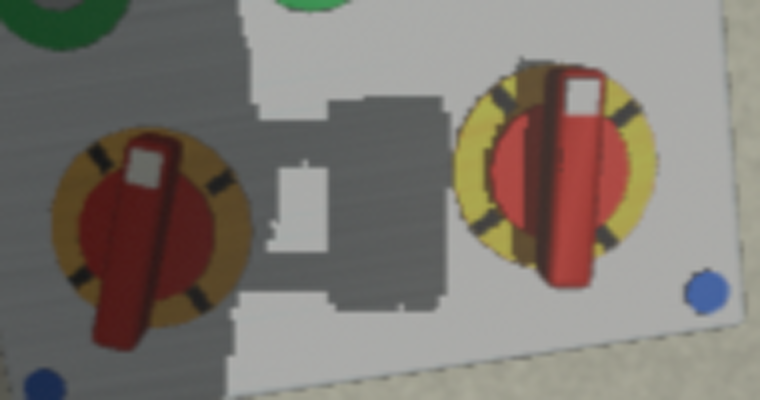

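Run:
```python
from h import *
c=shot('wrist')
for n,e,k in(('a',((209.5,125),(199.5,176.5)),(208,146.8)),('b',((316,107.7),(312.5,161.2)),(308.9,131.2))):
  for z in(.09,.1):
    p,q=[atz(c,x,z) for x in e];print(n,z,np.linalg.norm(p-q).round(4),np.arctan2(*(p-q)[[1,0]]).round(3), 'c',((p+q)/2).round(4))
  print('collar',atz(c,k,.062).round(4))
print(rel([.576,-.18,.17],-.06))
```

```text
a 0.09 0.0651 -0.233 c [ 0.5554 -0.0505  0.09  ]
a 0.1 0.0635 -0.233 c [ 0.5569 -0.0522  0.1   ]
collar [ 0.5572 -0.0509  0.062 ]
b 0.09 0.0642 -0.023 c [ 0.575  -0.1843  0.09  ]
b 0.1 0.0626 -0.023 c [ 0.5759 -0.1825  0.1   ]
collar [ 0.5771 -0.1822  0.062 ]
(array([ 3.69,  6.49, 12.93]), array([ 0.   , -0.   ,  0.058]), 'yaw now', np.float64(-0.002))
```

```bash
python3 -m crank '[[3.6,7.2,6,0,0,0.024,1],[3.6,7.2,12,0,0,0.024,1],[3.6,7.2,16,0,0,0.024,1],[3.6,7.2,16,0,0,0.024,1],[3.6,7.2,16,0,0,0.024,1]]'
python3 - <<'E'
from h import *
c=shot('wrist');save(c,'w3.png');print(rel([.577,-.1823,.14],-.024))
for l in landmark_of(c,'plug_b_grip')[:2]: print(np.round(l['centre'],1),round(l['score'],2),[atz(c,l['centre'],z).round(4) for z in (.08,.085,.09)])
K=np.array([[c['fx'],0,c['cx']],[0,c['fy'],c['cy']],[0,0,1]]);Tc=np.linalg.inv(c['T_tool_cam'])
st=c['st'];Rt=R.from_rotvec(st['tcp_rot']).as_matrix()
for w in([.577,-.1823,.062],[.577,-.1823,.1]):
    u=Tc@np.r_[Rt.T@(np.array(w)-st['eef_pos']),1];u=K@u[:3];print(w,u[:2]/u[2])
E
```

```text
t: 3.38
eef_pos: [0.5763, -0.1859, 0.1413]
tcp_rot: [3.141, -0.039, 0.002]
ft_force: [0.8, 0.1, -0.4]
opening: 0.0936
grasp_force: 0.0
(array([ 0.01, -0.36,  0.2 ]), array([ 0.001, -0.003, -0.   ]), 'yaw now', np.float64(-0.024))
[249.5 200.9] 0.73 [array([ 0.575 , -0.1798,  0.08  ]), array([ 0.5766, -0.18  ,  0.085 ]), array([ 0.5781, -0.1801,  0.09  ])]
[0.577, -0.1823, 0.062] [252.8666258  192.28282974]
[0.577, -0.1823, 0.1] [252.22806505 206.31015469]
```

View pics/w3.png

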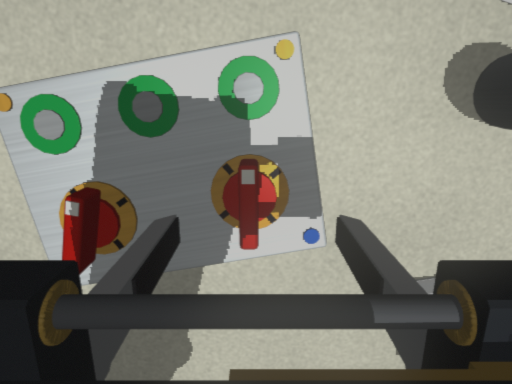

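```bash
python3 -m crank '[[0,-0.6,3,0,0,0,1],[0,-0.6,6.2,0,0,0,1],[0,-0.6,6.5,0,0,0,0.5],[0,-0.6,6.5,0,0,0,0.25]]' 15;python3 -m crank '[[0,0,0,0,0,0,0],[0,0,0,0,0,0,0],[0,0,0,0,0,0,0]]' 15
python3 - <<'E'
from h import *
s=observe();print(s['wrist_torque'],s['ft_force'])
c=shot('wrist');save(c,'w4.png')
E
```

```text
t: 3.98
eef_pos: [0.5768, -0.1799, 0.0762]
tcp_rot: [3.141, -0.038, 0.003]
ft_force: [0.1, 0.5, 0.0]
opening: 0.0777
grasp_force: 0.0
t: 4.35
eef_pos: [0.5759, -0.1798, 0.0747]
tcp_rot: [3.141, -0.038, 0.001]
ft_force: [0.3, 0.8, -0.2]
opening: 0.0476
grasp_force: 0.0
[ 0.02886156 -0.01448777 -0.01250551] [ 0.33108118  0.83118378 -0.19724145]
```

View pics/w4.png

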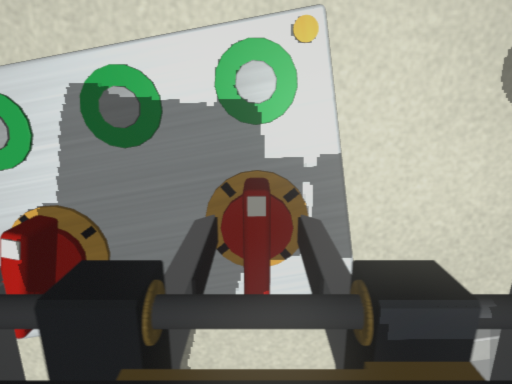

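```bash
python3 -m crank '[[0,0,0,0,0,0,0],[0,0,0,0,0,0,0],[0,0,0,0,0,0,0],[0,0,0,0,0,0,0]]' 30
python3 - <<'E'
from h import *
s=observe();print(s['wrist_torque'],s['ft_force'],s['qpos'])
E
```

```text
t: 4.9
eef_pos: [0.5768, -0.1795, 0.0753]
tcp_rot: [-3.141, 0.038, -0.003]
ft_force: [-0.5, 2.5, 12.8]
opening: 0.014
grasp_force: 33.7
[ 0.64146386  0.07757828 -0.13211279] [-0.46931689  2.519794   12.83593433] [ 0.29722396  0.45815796 -0.1298963   1.87342063  0.07834069  0.81287961
 -1.46809239]
```

```bash
python3 -m crank '[[0,0,0.02,0,0,0.1,0],[0,0,0.06,0,0,0.2,0],[0,0,0.1,0,0,0.3,0],[0,0,0.1,0,0,0.3,0]]' 30
python3 - <<'E'
from h import *
s=observe();print(s['wrist_torque'],s['qpos'][-1],rel([.5768,-.1795,.0753],-.024))
c=shot('wrist');save(c,'w5.png')
E
```

```text
t: 5.4
eef_pos: [0.5768, -0.1795, 0.0742]
tcp_rot: [-3.1, 0.509, -0.003]
ft_force: [1.0, 1.5, 10.0]
opening: 0.0137
grasp_force: 33.9
[ 0.52913123 -0.04707266 -0.11602494] -1.7325939951076603 (array([-0.  ,  0.  , -0.11]), array([-0.   , -0.002, -0.302]), 'yaw now', np.float64(-0.326))
```

View pics/w5.png

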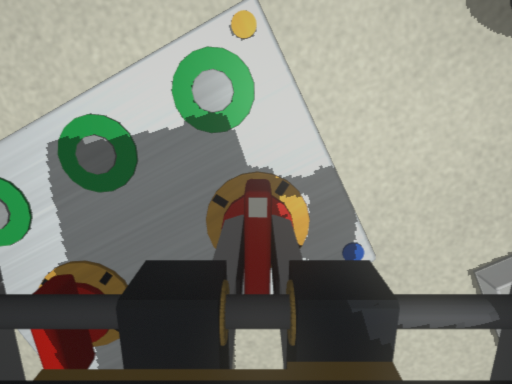

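```bash
cat >> h.py <<'E'
def ticks(c,ctr,z=.062,r=.029):
    "world angles (deg) of dark spots on the collar"
    K=np.array([[c['fx'],0,c['cx']],[0,c['fy'],c['cy']],[0,0,1]]);Tc=np.linalg.inv(c['T_tool_cam'])
    s=c['st'];Rt=R.from_rotvec(s['tcp_rot']).as_matrix();a=np.radians(np.arange(-180,180,1.))
    rgb=0
    for rr in (r-.002,r,r+.002):
        w=np.c_[ctr[0]+rr*np.cos(a),ctr[1]+rr*np.sin(a),0*a+z]
        t=(w-s['eef_pos'])@Rt;u=(t@Tc[:3,:3].T+Tc[:3,3])@K.T;u=(u[:,:2]/u[:,2:]).astype(np.float32)
        rgb=rgb+cv2.remap(c['img'],u[:,0],u[:,1],cv2.INTER_LINEAR)[:,0].astype(float)/3
    return np.degrees(a),rgb.max(1),rgb
def status(ctr,name=None,prof=False):
    c=shot('wrist');s=c['st']
    if name: save(c,name)
    a,m,rgb=ticks(c,ctr);Rt=R.from_rotvec(s['tcp_rot']).as_matrix()
    yaw=np.arctan2(Rt[1,0],Rt[0,0]);yd=np.degrees(yaw)
    # collar visible: ahead of the bar, +-95 deg about tool x
    d=(a-yd+180)%360-180;o=np.argsort(d);d,m,rgb=d[o],m[o],rgb[o]
    org=(rgb[:,0]-rgb[:,2]>35)&(rgb[:,1]-rgb[:,2]>15)
    if prof: print(''.join('O' if g else ('#' if x<75 else '.') for g,x in zip(org,m))[80:280:1])
    print('yaw',yaw.round(3),'q7',s['qpos'][-1].round(2),'tq',np.round(s['wrist_torque'],2),'F',np.round(s['ft_force'],1))
    out=[];i=90
    while i<270:
        if not org[i] and m[i]<90:
            j=i
            while j<270 and not org[j]: j+=1
            if j-i<25 and org[max(i-3,0)] : out.append((round(float((d[i:j]*(120-m[i:j])).sum()/(120-m[i:j]).sum()+yd),1),j-i))
            i=j
        i+=1
    print('ticks world deg (angle,width)',out)
E
python3 - <<'E'
from h import *
status([.5768,-.1795],None,True)
E
```

```text
OOOOOOOOOOOOOOOOOOOOOOOOOOOOOOOOOOOOOOOOOOOOOOOOOOOOOOOOOOOO.##########OOOOOOOOOOOOOOOOOOOOOOOOOOOOOOOOOOOOOOOOOOOOOOOOOOOOOOOOOOOOOOOOOOOOOOOOOOOOOOOOOOO###########OOOOOOOOOOOOOOOOOOOOOOOOOOOOOOOOOOO
yaw -0.324 q7 -1.73 tq [ 0.58 -0.01 -0.09] F [ 1.   1.7 10.2]
ticks world deg (angle,width) [(-52.8, 11), (40.9, 11)]
```

```bash
python3 -m crank '[[0,0,0.03,0,0,0.08,0],[0,0,0.06,0,0,0.15,0],[0,0,0.06,0,0,0.15,0]]'; python3 -c "
from h import *
status([.5768,-.1795])"
```

```text
t: 5.88
eef_pos: [0.5768, -0.1794, 0.0736]
tcp_rot: [-3.053, 0.739, -0.003]
ft_force: [0.6, 1.9, 10.7]
opening: 0.014
grasp_force: 33.9
yaw -0.475 q7 -1.86 tq [ 0.54 -0.08 -0.05] F [ 0.6  1.9 10.7]
ticks world deg (angle,width) [(-51.5, 10), (41.0, 11)]
```

```bash
python3 -m crank '[[0,0,0.03,0,0,0.08,0],[0,0,0.06,0,0,0.15,0],[0,0,0.06,0,0,0.15,0]]'; python3 -c "
from h import *
status([.5768,-.1795])"
```

```text
t: 6.3
eef_pos: [0.5768, -0.1794, 0.073]
tcp_rot: [-2.989, 0.966, -0.003]
ft_force: [-0.1, 1.5, 10.9]
opening: 0.0142
grasp_force: 33.9
yaw -0.625 q7 -1.99 tq [ 0.61 -0.07 -0.09] F [-0.1  1.5 10.9]
ticks world deg (angle,width) [(-52.0, 9), (41.1, 11)]
```

```bash
python3 -m crank '[[0,0,0.03,0,0,0.08,0],[0,0,0.06,0,0,0.15,0],[0,0,0.06,0,0,0.15,0]]'; python3 -c "
from h import *
status([.5768,-.1795])"
```

```text
t: 6.72
eef_pos: [0.5768, -0.1794, 0.0724]
tcp_rot: [-2.908, 1.187, -0.003]
ft_force: [-0.9, 2.0, 10.5]
opening: 0.0137
grasp_force: 33.9
yaw -0.775 q7 -2.12 tq [ 0.64 -0.01 -0.13] F [-0.9  2.  10.5]
ticks world deg (angle,width) [(-50.9, 9), (40.8, 10)]
```

```bash
python3 -m crank '[[0,0,0.03,0,0,0.08,0],[0,0,0.06,0,0,0.15,0],[0,0,0.06,0,0,0.15,0]]'; python3 -c "
from h import *
status([.5768,-.1795],'w6.png',True)"
```

```text
t: 7.15
eef_pos: [0.5769, -0.1794, 0.0718]
tcp_rot: [-2.811, 1.401, -0.003]
ft_force: [0.3, 1.4, 10.4]
opening: 0.0138
grasp_force: 33.9
OOOO.#########OOOOOOOOOOOOOOOOOOOOOOOOOOOOOOOOOOOOOOOOOOOOOOOOOOOOOOOOOOOOOOOOOOOOOOOOOOOOOOOOOOOO.......#..OOOOOOOOOOOOOOOOOOOOOOOOOOOOOOOOOOOOOOOOOOOOOOOOOOOOOOOOOOOOOOOOOOOOOOOOOOOOOOOOO###########
yaw -0.925 q7 -2.25 tq [ 0.63 -0.13 -0.11] F [ 0.3  1.4 10.4]
ticks world deg (angle,width) [(-50.4, 10), (36.0, 1)]
```

```bash
python3 -m crank '[[0,0,0.04,0,0,0.1,0],[0,0,0.08,0,0,0.2,0],[0,0,0.12,0,0,0.3,0],[0,0,0.15,0,0,0.38,0],[0,0,0.15,0,0,0.38,0]]'; python3 -c "
from h import *
status([.5768,-.1795],'w7.png',True)"
```

```text
t: 7.82
eef_pos: [0.5769, -0.1794, 0.0703]
tcp_rot: [-2.495, 1.907, -0.002]
ft_force: [0.9, 2.1, 10.1]
opening: 0.0138
grasp_force: 33.9
OOOOOOOOOOOOOOOOOOOOOOOOO##########OOOOOOOOOOOOOOOOOOOOOOOOOOOOOOOOOOOOOOOOOOOOOOOOOOOOOOOOOOOOOOOOOOOOOOOOOOOOOOOOOOOOO.########OOOOOOOOOOOOOOOOOOOOOOOOOOOOOOOOOOOOOOOOOOOOOOOOOOOOOOOOOOOOOOOOOOOOOOO
yaw -1.305 q7 -2.58 tq [ 0.69 -0.17 -0.12] F [ 0.9  2.1 10.1]
ticks world deg (angle,width) [(-144.5, 10), (-49.9, 9)]
```

View pics/w7.png

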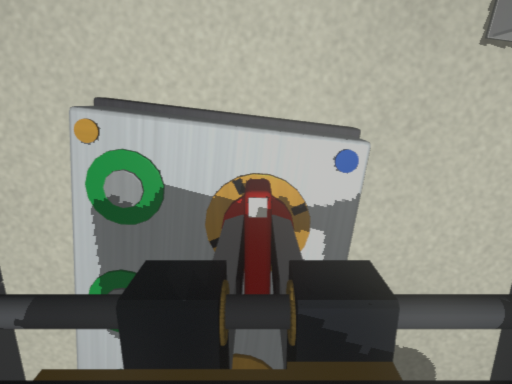

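```bash
python3 -m crank '[[0,0,0.02,0,0,0.04,0],[0,0,0.03,0,0,0.08,0],[0,0,0.03,0,0,0.08,0]]'; python3 -c "
from h import *
status([.5768,-.1795])"
```

```text
t: 8.25
eef_pos: [0.5769, -0.1793, 0.07]
tcp_rot: [-2.418, 2.003, -0.002]
ft_force: [-1.1, 2.7, 10.9]
opening: 0.0141
grasp_force: 34.2
yaw -1.384 q7 -2.65 tq [0.72 0.03 0.51] F [-1.1  2.7 10.9]
ticks world deg (angle,width) [(-144.6, 10), (-49.7, 9)]
```

```bash
python3 -m crank '[[0,0,0,0,0,-0.05,0],[0,0,0,0,0,-0.05,0.3],[0,0,0,0,0,-0.05,0.5],[0,0,0,0,0,-0.05,0.5],[0,0,-3,0,0,-0.05,0.7]]'; python3 -m crank '[[0,0,-4,0,0,0,1],[0,0,-5,0,0,0,1]]';python3 -c "
from h import *
status([.5768,-.1795]);print(rel([.5571,-.049,.14],-.233))"
```

```text
t: 8.93
eef_pos: [0.5747, -0.1794, 0.0979]
tcp_rot: [2.467, -1.943, -0.004]
ft_force: [-0.2, 0.6, -0.4]
opening: 0.0501
grasp_force: 0.0
t: 9.18
eef_pos: [0.5768, -0.1801, 0.1514]
tcp_rot: [-2.467, 1.943, -0.005]
ft_force: [0.8, -0.1, 0.1]
opening: 0.0701
grasp_force: 0.0
yaw -1.334 q7 -2.62 tq [ 0.1  -0.05 -0.03] F [ 0.8 -0.1  0.1]
ticks world deg (angle,width) [(-143.9, 9), (-50.3, 8)]
(array([-13.2 ,  -1.15,   1.13]), array([-0.002, -0.003, -1.101]), 'yaw now', np.float64(-1.334))
```

```bash
python3 -m crank '[[-13.2,-1.1,0,0,0,-1.1,1],[-13.2,-1.1,0,0,0,-1.1,1],[-13.2,-1.1,0,0,0,-1.1,1],[-13.2,-1.1,0,0,0,-1.1,1],[-13.2,-1.1,0,0,0,-1.1,1]]';python3 -c "
from h import *
print(rel([.5571,-.049,.14],-.233))"
```

```text
t: 9.85
eef_pos: [0.5549, -0.0485, 0.1479]
tcp_rot: [3.082, -0.608, -0.002]
ft_force: [0.2, -0.1, -0.2]
opening: 0.0938
grasp_force: 0.0
(array([ 0.23, -0.03,  0.79]), array([ 0.   ,  0.001, -0.157]), 'yaw now', np.float64(-0.39))
```

```bash
python3 -m crank '[[0.2,0,0.8,0,0,-0.157,1],[0.2,0,0.8,0,0,-0.157,1]]';python3 - <<'E'
from h import *
status([.5571,-.049],'w8.png');print(rel([.5571,-.049,.14],-.233))
E
```

```text
t: 10.1
eef_pos: [0.5565, -0.0497, 0.1397]
tcp_rot: [-3.119, 0.377, 0.003]
ft_force: [-0.0, -0.7, -0.3]
opening: 0.0939
grasp_force: 0.0
yaw -0.241 q7 -1.85 tq [0.03 0.05 0.06] F [-0.  -0.7 -0.3]
ticks world deg (angle,width) [(-57.5, 12), (-12.0, 23), (34.5, 10)]
(array([ 0.02, -0.08,  0.02]), array([ 0.   ,  0.002, -0.011]), 'yaw now', np.float64(-0.244))
```

View pics/w8.png

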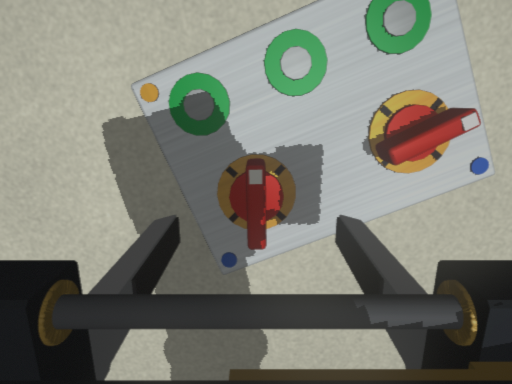

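```bash
python3 -m crank '[[0,0,3,0,0,0,1],[0,0,6,0,0,0,0.6],[0,0,6.35,0,0,0,0.3],[0,0,6.35,0,0,0,0],[0,0,6.35,0,0,0,0]]' 30;python3 -m crank '[[0,0,0,0,0,0,0],[0,0,0,0,0,0,0],[0,0,0,0,0,0,0],[0,0,0,0,0,0,0],[0,0,0,0,0,0,0]]' 30; python3 -c "
from h import *
status([.5571,-.049])"
```

```text
t: 10.78
eef_pos: [0.5581, -0.0496, 0.0787]
tcp_rot: [-3.119, 0.377, -0.003]
ft_force: [0.8, 0.2, 0.1]
opening: 0.0574
grasp_force: 0.0
t: 11.4
eef_pos: [0.5575, -0.049, 0.0776]
tcp_rot: [-3.119, 0.375, -0.0]
ft_force: [-0.2, 4.0, 0.3]
opening: 0.014
grasp_force: 30.0
yaw -0.239 q7 -1.86 tq [ 1.1  -0.18  0.04] F [-0.2  4.   0.3]
ticks world deg (angle,width) [(-57.4, 10), (35.4, 10)]
```

```bash
python3 -m crank '[[0,0,0.03,0,0,0.07,0],[0,0,0.06,0,0,0.15,0],[0,0,0.06,0,0,0.15,0]]' 30; python3 -c "
from h import *
status([.5571,-.049])"
```

```text
t: 11.82
eef_pos: [0.5575, -0.0491, 0.077]
tcp_rot: [-3.082, 0.607, -0.0]
ft_force: [1.6, 5.0, -0.0]
opening: 0.0137
grasp_force: 30.0
yaw -0.389 q7 -1.99 tq [ 1.11 -0.28 -0.12] F [ 1.6  5.  -0. ]
ticks world deg (angle,width) [(-57.9, 11), (35.5, 10)]
```

```bash
python3 -m crank '[[0,0,0.02,0,0,0.05,0],[0,0,0.04,0,0,0.1,0],[0,0,0.04,0,0,0.1,0]]' 30; python3 -c "
from h import *
status([.5571,-.049])"
```

```text
t: 12.25
eef_pos: [0.5575, -0.0491, 0.0766]
tcp_rot: [-3.048, 0.759, -0.0]
ft_force: [1.2, 5.7, -1.0]
opening: 0.0139
grasp_force: 30.0
yaw -0.488 q7 -2.08 tq [ 1.35 -0.31 -0.03] F [ 1.2  5.7 -1. ]
ticks world deg (angle,width) [(-59.1, 11), (34.5, 10)]
```

```bash
python3 -m crank '[[0,0,0.02,0,0,0.04,0],[0,0,0.03,0,0,0.08,0],[0,0,0.03,0,0,0.08,0]]' 30; python3 -c "
from h import *
status([.5571,-.049])"
```

```text
t: 12.68
eef_pos: [0.5575, -0.0491, 0.0763]
tcp_rot: [-3.015, 0.88, -0.0]
ft_force: [1.6, 4.9, -0.3]
opening: 0.0137
grasp_force: 30.0
yaw -0.568 q7 -2.15 tq [ 1.42 -0.33  0.08] F [ 1.6  4.9 -0.3]
ticks world deg (angle,width) [(-61.6, 10), (31.5, 10)]
```

```bash
python3 -m crank '[[0,0,0.02,0,0,0.06,0],[0,0,0.02,0,0,0.06,0],[0,0,0.02,0,0,0.06,0]]' 30; python3 -c "
from h import *
status([.5571,-.049],'w9.png')"
```

```text
t: 13.1
eef_pos: [0.5575, -0.0491, 0.0761]
tcp_rot: [-2.988, 0.969, -0.0]
ft_force: [0.8, 5.9, -0.2]
opening: 0.0138
grasp_force: 30.0
yaw -0.627 q7 -2.2 tq [ 1.47 -0.38  0.11] F [ 0.8  5.9 -0.2]
ticks world deg (angle,width) [(-64.0, 9), (29.0, 11)]
```

The collar has turned about 6.5° (0.11 rad) and the torque is rising, so plug a is the crossed one. I'll back it off now.

```bash
python3 -m crank '[[0,0,-0.06,0,0,-0.15,0],[0,0,-0.12,0,0,-0.3,0],[0,0,-0.18,0,0,-0.45,0],[0,0,-0.24,0,0,-0.6,0],[0,0,-0.28,0,0,-0.7,0]]' 30; python3 -m crank '[[0,0,0,0,0,0,0],[0,0,-0.03,0,0,-0.06,0],[0,0,-0.03,0,0,-0.06,0]]'; python3 -c "
from h import *
status([.5571,-.049])"
```

```text
t: 13.78
eef_pos: [0.5575, -0.049, 0.0788]
tcp_rot: [-3.139, -0.12, -0.001]
ft_force: [2.2, 6.0, -1.8]
opening: 0.0139
grasp_force: 30.0
t: 14.15
eef_pos: [0.5575, -0.049, 0.0791]
tcp_rot: [-3.134, -0.21, -0.001]
ft_force: [2.2, 6.6, -1.9]
opening: 0.0139
grasp_force: 30.0
yaw 0.134 q7 -1.52 tq [ 1.57 -0.44 -0.  ] F [ 2.2  6.6 -1.9]
ticks world deg (angle,width) [(-58.2, 9), (34.5, 10)]
```

```bash
python3 -m crank '[[0,0,-0.02,0,0,-0.05,0],[0,0,-0.02,0,0,-0.05,0],[0,0,-0.02,0,0,-0.05,0]]'; python3 -c "
from h import *
status([.5571,-.049])"
```

```text
t: 14.58
eef_pos: [0.5575, -0.049, 0.0792]
tcp_rot: [-3.128, -0.286, -0.001]
ft_force: [2.6, 6.3, -3.3]
opening: 0.0138
grasp_force: 30.2
yaw 0.182 q7 -1.48 tq [ 1.5  -0.7  -0.46] F [ 2.6  6.3 -3.3]
ticks world deg (angle,width) [(-58.2, 9), (34.5, 10)]
```

Torque is -0.46 N m, so plug a is on its anticlockwise stop. Next: ease off, let go and rise.

```bash
python3 -m crank '[[0,0,0,0,0,0.02,0],[0,0,0,0,0,0.02,0.3],[0,0,0,0,0,0.02,0.5],[0,0,0,0,0,0.02,0.5],[0,0,-3,0,0,0.02,0.6]]'; python3 -m crank '[[0,0,-5,0,0,0,0.6],[0,0,-10,0,0,0,0.6],[0,0,-15,0,0,0,0.6],[-3,0,-18,0,0,0,0.6],[-3,0,-18,0,0,0,0.6]]';python3 -c "
from h import *
status([.5571,-.049],'w10.png')"
```

```text
t: 15.25
eef_pos: [0.5559, -0.0498, 0.108]
tcp_rot: [-3.131, -0.252, 0.006]
ft_force: [-0.4, 0.6, 0.8]
opening: 0.0501
grasp_force: 0.0
t: 15.88
eef_pos: [0.5275, -0.0551, 0.292]
tcp_rot: [3.131, 0.25, 0.006]
ft_force: [0.4, 0.2, 0.2]
opening: 0.0563
grasp_force: 0.0
yaw 0.16 q7 -1.45 tq [ 0.03  0.02 -0.  ] F [0.4 0.2 0.2]
ticks world deg (angle,width) [(-56.9, 13), (33.1, 11)]
```

View pics/w10.png

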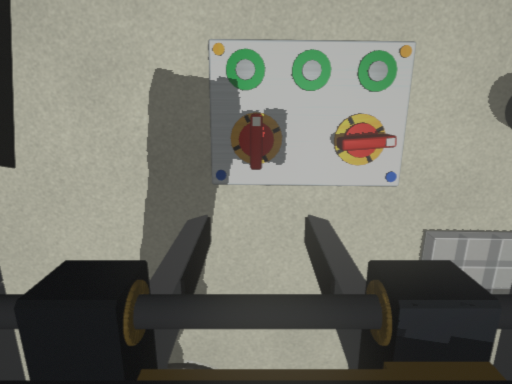

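The picture shows bar a (mark at 256,121) lined up with the mould's x axis, which is about 0 rad. Bar b (mark at 391,141) stands about 86° clockwise, so it is home. Both are free and collar a is back at rest.

```bash
python3 -c "
from bench import *
print(finish_job())"
```

```text
the job is handed in; nothing more can be done
None
```

Plug b was the sound one and is screwed fully home; plug a bound early, was stopped at about 0.11 rad of collar drag and unscrewed to its stop; both are released and the job is handed in, with no verdict returned.

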